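Stack a stone display tray onto the tray in its cradle

TASK

Pick up the loose compartment tray by its handle, keeping it level so that its two loose stones stay inside, and stack it on the tray that lies in the wooden cradle, long side along long side. Feel for the sockets gently, never leaning on the lower tray with more than 30 N, until all four corner lugs have dropped fully home, then let go. Leave the other goods on the table as they are.

Things in the scene. Friction and masses are not known exactly. Their poses are not given: they have to be found in the camera images.
- tray: Loose grey compartment tray with a handle, 0.4 to 0.65 kg, 200 (x) by 150 mm (y), the same after a half turn. Origin: centre, at the feet of its lugs (table: z = 0). Four round corner lugs, 14 mm diameter, 1 mm chamfer at the foot, at x +-83, y +-58 mm, reach from z = 0 to 12 mm, where the flat underside begins; rim at z = 48 mm.
- handle (a point): Middle of the tray's handle, 86 mm above the tray's origin: a straight bar along the tray's x, 110 mm long, 16 mm thick along y, 22 mm high (z 75 to 97 mm above the origin), on two posts at x +-48 mm, free underneath between them down to the tray's 41 mm high middle divider. Grip it from above, fingers closing along the tray's y.
- cradle: Flat wooden cradle, 242 (x) by 192 mm (y), lip 22 mm high, fixed to the table; origin: centre of its underside, z up. In it lies the heavy lower tray (grey, no handle, 200 by 150 mm), always square to the cradle but anywhere within 8 mm either way along the cradle's x and y from its centre. This offset is not measured. It creeps only under some 14 N of sideways push.
- post_tops (a point): Point on the cradle's centre line, level with the lower tray's four post tops, 61 mm above the cradle's origin. Posts: 34 mm square, flat, one at each corner; in each a square socket 16.4 mm wide, hardly chamfered, 14 mm deep, at x +-83, y +-58 mm from the lower tray's centre. The other walls are 5 mm lower. A lug that misses stands on the flat top.
- seat (a point): Point on the cradle's centre line, 49 mm above its origin: the height of the feet of the lugs when fully home (tray's underside on the post tops); sideways the tray is then off this point by the lower tray's play only. The posts are spoilt by more than 30 N between the trays (total); when aligned, the tray goes down under its own weight.
- stone_a: Loose polished stone, 28 mm wide, 18 mm high, in the middle compartment of the tray on its +y side; origin at the centre of its underside.
- stone_b: Loose polished stone, 24 mm wide, 15 mm high, in the middle compartment of the tray on its -y side; origin at the centre of its underside.
- gift_box: Bystander: flat yellow card box 50 x 50 x 35 mm standing near the middle of the table between the two trays; loose, origin at the centre of its underside.
- oil: Bystander: small amber bottle, 40 mm diameter, 90 mm tall; loose, origin at the centre of its underside.
- bowl: Bystander: white bowl, 110 mm wide, 45 mm high; loose, origin at the centre of its underside.
- incense: Bystander: upright reddish box 40 x 40 x 80 mm; loose, origin at the centre of its underside.
- obelisk: Bystander: pointed green stone, 48 mm foot, 90 mm tall; loose, origin at the centre of its underside.
- case: Bystander: black case 160 x 70 x 50 mm; loose, origin at the centre of its underside.

How it is judged:
On the way, in this order (a step that is already met when the one before it is completed fails the run):
1. the tray is lifted clear of the table, level (height (world z) of tray above 0.06 m and angle between tray's own z axis and vertical below 0.2 rad), for 0.2 s.
2. all four lugs are home in the lower tray's sockets (z of tray in the frame of cradle between 0.045 and 0.0525 m and horizontal distance between tray and seat below 0.016 m and angle between the x axis of tray and the x axis of cradle, either way round below 0.05 rad and angle between tray's own z axis and vertical below 0.03 rad), for 0.2 s.
At the end, for the whole second after the job is handed in: The tray stands on the lower tray in the cradle with its lug feet 45 to 52.5 mm above the cradle's underside (home is 49), within 16 mm of the cradle's centre line, long sides parallel within 0.05 rad, level within 0.03 rad, at rest (under 0.02 m/s) and released, with both loose stones inside it (all of step 2 and z of stone_a in the frame of tray between 0.008 and 0.05 m and x of stone_a in the frame of tray between -0.1 and 0.1 m and y of stone_a in the frame of tray between -0.075 and 0.075 m and z of stone_b in the frame of tray between 0.008 and 0.05 m and x of stone_b in the frame of tray between -0.1 and 0.1 m and y of stone_b in the frame of tray between -0.075 and 0.075 m and linear speed of tray below 0.02 m/s and contact force between the fingers and tray below 0.5 N); the robot touches nothing.
It fails at once if the tray and the cradle with its lower tray press on one another with more than 30 N (contact force between tray and cradle above 30 N).
It fails at once if the tray is tipped more than 0.25 rad (angle between tray's own z axis and vertical above 0.25 rad).
It fails at once if a bystander is moved more than 25 mm (distance of any of gift_box, oil, bowl, incense, obelisk, case from where it was at the start of the episode above 0.025 m).
It also fails if it takes over 67 s, if anything falls off the work surface, if the arm or the gripper's body presses on something with over 40 N, if the wrist force passes 120 N, or if a joint passes its speed limit or range.

ROBOT

A 7-joint arm with a two-finger parallel gripper is mounted at the origin on the work surface. World frame = base frame: x ahead of the robot, y to its left, z up, the work surface at z = 0. Lengths are in m, angles in rad, forces in N, time in s.
With the tool pointing down it reaches from about 0.4 to 0.85 m from the base axis. Payload 10.4 kg.
Tool frame: the origin (TCP) lies between the finger pads; the fingertips stand ahead of it and the grasp point (between the pads) lies 5 mm behind it (manip.tip_extent is the z of the fingertips in the tool frame, in m); z points along the fingers, y is the line along which they close (so a half turn about z gives the same grasp; the last joint's range is limited). The gripper opens to 85 mm and grips with 20 to 120 N. Pads are 22 mm wide; open, the fingers measure 114 mm over their backs; the gripper's body (76 mm by 85 mm) begins 54 mm behind the grasp point. The pads swing forward as they close: fully open they stand 13 mm farther back than shut.
Start: joints at [-1.372, 0.332, -0.065, 1.46, 0.022, 1.35, -0.088], TCP at [0.137, 0.61, 0.245] pointing down, gripper open.
Joint ranges: [-2.6, 2.6], [-0.5, 2.12], [-1.47, 1.34], [0.16, 2.42], [-1.27, 4.41], [0.06, 2.06], [-2.6, 2.6]. Speed limits (rad/s): [2.22, 2.22, 2.79, 2.79, 3.14, 3.14, 3.14].

INTERFACE

Orientations are given as a unit quaternion [x, y, z, w].
In Python, from workcell import status, viewer, manip gives the robot as it stands.
- The arm moves only by the tool play_rows, never from a script. Its argument "plan" is one flat list of numbers, 7 for each row, row after row: the turn, a rotation vector about the tool's x, y, z in degrees, then the shift along the tool's x, y, z in m, then the opening, from 0 (shut) to 1 (fully open). In form: [ax, ay, az, dx, dy, dz, grip, ax, ay, az, dx, dy, dz, grip, ...]. A call has 1 to 20 rows; each row is the pose to reach, as a shift and turn from the pose commanded when the call began, along the tool's axes at that moment; what a row does not reach only later rows make up. A row lasts 1/8 s, in which the tool goes at most 62.5 mm and 10.7 degrees, less where a joint would pass 70% of its speed; a pose out of reach is approached as far as the arm can. A call with a gripper value outside its range is refused whole. The fingers move at their own pace and stop on an object; "squeeze" is the grip in N (left out, the last holds). Time passes only in rows, so rows that repeat a pose let the fingers close. It gives the time, the measured TCP pose, the force, the opening and the grip force at its end, in the units of the state.
- status.get_obs(): the state, without advancing time (a new reading comes with each control period).
- viewer.camera(name): name is "scene" or "top" or "wrist"; returns the picture (384x512x3 uint8, red, green, blue); there is no depth.
- viewer.camera_model(name): a dict with "fx", "fy", "cx", "cy" (pixels), "R" (3x3) and "t" (3): a world point X has camera coordinates R X + t. Camera axes: x right, y down, z forward; pixel columns grow to the right and rows downward; lengths in m; the calibration is good to about 2 mm. A picture is of the moment at which its call begins: read the wrist's pose just before it. camera_model takes no time and is no camera call; for the wrist camera it gives the pose at the moment of the call.
- manip.hand_in(): hands the job in; it is judged then, once.
The state is a dict: "clock": time; "joint_pos": joint angles; "joint_velocities": joint speeds; "tau": joint torques, N m; "position": TCP position; "ee_rot": TCP orientation; "ft_force": force on the tool from outside, world axes, zero at the start; "torque": the same for the moment, N m; "grip_width": opening from 0.0 (shut) to 1.0 (fully open); "grasp_force": force on a finger pad.
Only numpy, scipy, OpenCV 4.12 (cv2) and the standard library are available. Lean on these libraries where they do the work, as an engineer would, in place of code of your own. Each camera call takes 0.05 s, during which the arm holds its last target. There are 200 camera calls.

## Working session

There is one attempt and no reset: what is moved stays moved. The work goes in short steps, Python scripts to look and compute and a tool call to move; the robot and the scene stay as the last step left them, time stands still between calls to the robot, and variables do not carry over. Pictures are saved under pics/ and viewed, at most 10 in all, crops included, and the job is handed in when it is done.

Besides the shell and the picture viewer there is one more tool, called after "Request:" as a command line: name --argument value ..., lists and objects as JSON in quotes. play_rows: Moves the arm, as the interface text tells. Its arguments: {"type":"object","properties":{"plan":{"type":"array","items":{"type":"number"}},"squeeze":{"type":"number"}},"required":["plan"]}

```bash
mkdir -p pics; ls
cat > h.py <<'E'
import numpy as np, cv2
from workcell import status, viewer, manip
def ray(m,u,v,z):
    R=np.array(m["R"]);t=np.array(m["t"])
    d=R.T@np.array([(u-m["cx"])/m["fx"],(v-m["cy"])/m["fy"],1]);c=-R.T@t
    return c+d*(z-c[2])/d[2]
def proj(m,X):
    p=np.array(m["R"])@np.array(X)+np.array(m["t"]);return m["fx"]*p[0]/p[2]+m["cx"],m["fy"]*p[1]/p[2]+m["cy"]
def snap(n,f):
    im=viewer.camera(n);cv2.imwrite("pics/"+f,im[:,:,::-1]);return im
E
python3 - <<'E'
from h import *
o=status.get_obs();print({k:np.round(v,4) for k,v in o.items()},manip.tip_extent)
snap("top","top0.png");snap("scene","scene0.png")
for n in("top","scene"):print(n,{k:np.round(v,3).tolist() for k,v in viewer.camera_model(n).items()})
E
```

```text
pics
{'clock': np.float64(0.0), 'joint_pos': array([-1.3716,  0.3329, -0.0647,  1.461 ,  0.0216,  1.3499, -0.0885]), 'joint_velocities': array([ 0.0018, -0.0008, -0.0013,  0.0003, -0.0006, -0.0003,  0.0003]), 'tau': array([ 4.00000e-04, -6.25454e+01,  4.94000e-02, -3.91612e+01,
        1.63000e-02,  9.90000e-03, -0.00000e+00]), 'position': array([0.1374, 0.6093, 0.2445]), 'ee_rot': array([ 1.107e-01,  9.939e-01, -7.000e-04, -0.000e+00]), 'ft_force': array([-0.2084,  0.5803, -0.2361]), 'torque': array([-0.0105, -0.0081, -0.0465]), 'grasp_force': np.float64(0.0), 'grip_width': np.float64(0.9986)} 0.014
top {'fx': 497.746, 'fy': 497.746, 'cx': 255.756, 'cy': 188.873, 'R': [[0.012, -0.999, 0.03], [-0.983, -0.017, -0.181], [0.182, -0.027, -0.983]], 't': [-0.039, 0.614, 0.924]}
scene {'fx': 378.886, 'fy': 378.886, 'cx': 255.292, 'cy': 200.218, 'R': [[-0.83, 0.557, -0.011], [0.434, 0.634, -0.64], [-0.35, -0.536, -0.768]], 't': [0.495, -0.205, 1.125]}
```

View pics/top0.png

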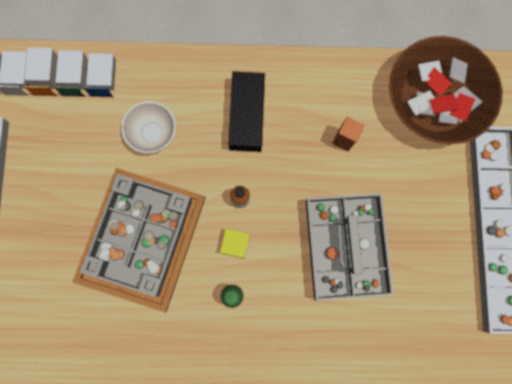

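View pics/scene0.png

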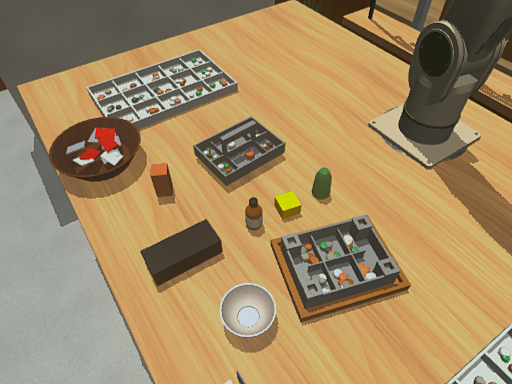

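The pictures show the loose tray at about (348,247) in the top view, with its handle running from (350,218) to (358,272). The cradle is at about (140,238), and the gift box, oil and obelisk stand between the two.

Run:
```python
from h import *
m=viewer.camera_model("top")
def show(n,pts,z):
    P=np.array([ray(m,u,v,z)[:2] for u,v in pts]);print(n,np.round(P,3).tolist(),"mean",P.mean(0).round(4));
    for i in range(len(P)):
        d=P[(i+1)%len(P)]-P[i];print("  ",np.linalg.norm(d).round(3),np.degrees(np.arctan2(d[1],d[0])).round(1))
show("tray rim",[(307,198),(380,195),(390,293),(316,299)],.048)
show("handle",[(350,218),(358,272)],.097)
show("cradle",[(118,170),(204,204),(160,307),(75,277)],.022)
show("sockets",[(124,185),(181,210),(149,285),(92,267)],.061)
for n,p,z in[("gift",(235,244),.035),("obel",(232,296),.05),("oil",(240,188),.09),("incense",(349,127),.08)]:print(n,ray(m,*p,z).round(3))
w=viewer.camera_model("wrist");R=np.array(w["R"]);o=status.get_obs()
from scipy.spatial.transform import Rotation as Ro
T=Ro.from_quat(o["ee_rot"]).as_matrix();print("cam in tool",T.T@(-R.T@w["t"]-o["position"]),"\n",(R@T).round(3),w["fx"]);print(T.round(3))
```

```text
tray rim [[0.599, -0.132], [0.608, -0.279], [0.416, -0.292], [0.403, -0.148]] mean [ 0.5067 -0.2127]
   0.147 -86.7
   0.192 -176.1
   0.144 95.1
   0.197 4.6
handle [[0.554, -0.207], [0.454, -0.219]] mean [ 0.5044 -0.2128]
   0.101 -172.9
   0.101 7.1
cradle [[0.655, 0.251], [0.588, 0.074], [0.384, 0.153], [0.44, 0.321]] mean [0.5167 0.1994]
   0.189 -110.8
   0.219 158.8
   0.177 71.7
   0.227 -18.1
sockets [[0.617, 0.227], [0.57, 0.115], [0.426, 0.169], [0.458, 0.278]] mean [0.5178 0.1972]
   0.122 -112.8
   0.153 159.2
   0.113 73.5
   0.166 -17.7
gift [0.507 0.009 0.035]
obel [0.407 0.013 0.05 ]
oil [0.609 0.001 0.09 ]
incense [ 0.738 -0.213  0.08 ]
cam in tool [ 0.08238344  0.0001998  -0.12861997] 
 [[-0.     1.     0.001]
 [-0.946  0.    -0.323]
 [-0.323 -0.001  0.946]] 305.115647752808
[[-0.976  0.22  -0.   ]
 [ 0.22   0.976 -0.001]
 [-0.    -0.001 -1.   ]]
```

Request:
play_rows --plan '[7, 0, 0, 0, 0, 0, 1]'

```text
clock: 0.22
position: [0.1373, 0.6085, 0.2459]
ee_rot: [0.11, 0.992, -0.062, -0.007]
ft_force: [0.1, 0.1, 0.4]
grip_width: 0.999
grasp_force: 0.0
```

That row put the 7° on the x axis where I meant z. I'll undo it first.

Request:
play_rows --plan '[-7, 0, 0, 0, 0, 0, 1]'

```text
clock: 0.35
position: [0.1375, 0.6104, 0.2384]
ee_rot: [0.111, 0.994, -0.006, -0.001]
ft_force: [0.2, -0.2, 0.2]
grip_width: 1.002
grasp_force: 0.0
```

Request:
play_rows --plan '[0, 0, 7, -0.461, -0.317, -0.035, 1, 0, 0, 7, -0.461, -0.317, -0.035, 1, 0, 0, 7, -0.461, -0.317, -0.035, 1, 0, 0, 7, -0.461, -0.317, -0.035, 1, 0, 0, 7, -0.461, -0.317, -0.035, 1, 0, 0, 7, -0.461, -0.317, -0.035, 1, 0, 0, 7, -0.461, -0.317, -0.035, 1, 0, 0, 7, -0.461, -0.317, -0.035, 1, 0, 0, 7, -0.461, -0.317, -0.035, 1, 0, 0, 7, -0.461, -0.317, -0.035, 1, 0, 0, 7, -0.461, -0.317, -0.035, 1, 0, 0, 7, -0.461, -0.317, -0.035, 1, 0, 0, 7, -0.461, -0.317, -0.035, 1]'

```text
clock: 1.98
position: [0.5168, 0.2, 0.2802]
ee_rot: [0.17, 0.985, 0.0, -0.0]
ft_force: [0.2, -0.1, 0.2]
grip_width: 1.001
grasp_force: 0.0
```

Run:
```python
from h import *
import json
w=viewer.camera_model("wrist");snap("wrist","w1.png")
json.dump({k:np.array(v).tolist() for k,v in w.items()},open("w1.json","w"))
o=status.get_obs();print(o["position"],o["ee_rot"],o["joint_velocities"].round(3),o["clock"])
```

```text
[0.51695919 0.19987905 0.28028581] [ 1.70364098e-01  9.85381170e-01  1.25081630e-04 -8.98774285e-05] [ 0.005 -0.001  0.004 -0.002  0.002  0.    -0.001] 2.025
```

View pics/w1.png

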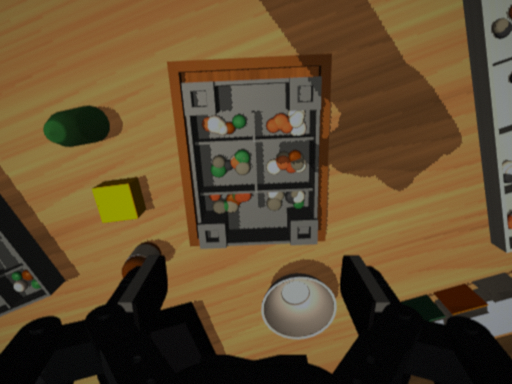

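The wrist picture shows the four post tops, with dark sockets at about (203,99), (304,92), (212,234) and (303,230).

Run:
```python
from h import *
im=cv2.imread("pics/w1.png")
c=[cv2.resize(im[v-20:v+20,u-20:u+20],(290,290),interpolation=cv2.INTER_NEAREST) for u,v in[(203,99),(304,92),(212,234),(303,230)]]
cv2.imwrite("pics/m1.png",np.vstack([np.hstack(c[:2]),np.hstack(c[2:])]))
```

```text
(no output)
```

View pics/m1.png

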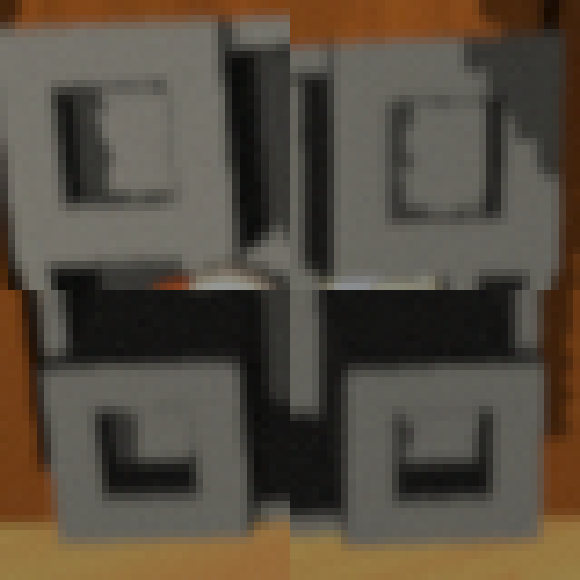

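```bash
cat >> h.py <<'E'
from scipy.spatial.transform import Rotation as Ro
def fit(m,px,z,model):
    P=np.array([ray(m,u,v,z)[:2] for u,v in px]);M=np.array(model,float);M=M-M.mean(0);Q=P-P.mean(0)
    a=np.arctan2((M[:,0]*Q[:,1]-M[:,1]*Q[:,0]).sum(),(M*Q).sum())
    c,s=np.cos(a),np.sin(a);res=Q-M@np.array([[c,s],[-s,c]])
    return P.mean(0),np.degrees(a),res
E
python3 - <<'E'
from h import *
import json
w=json.load(open("w1.json"))
# image up = tool -x ; tool x dir 160deg => take lower-tray x axis = up in image
px=[(198.4,98.4),(304.8,93.2),(211.8,236.4),(303.7,232.5)]
print(fit(w,px,.061,[(83,58),(83,-58),(-83,58),(-83,-58)]) )
S=np.array([[83,58],[83,-58],[-83,58],[-83,-58]])/1000
print(fit(w,px,.061,S))
print([ray(w,*p,.061)[:2].round(4) for p in px])
E
```

```text
(array([0.52284998, 0.19966061]), np.float64(163.00698299056614), array([[ 96.23068454,  31.1796726 ],
       [ 62.36273837, -79.64529544],
       [-62.36275443,  79.64509081],
       [-96.23066848, -31.17946797]]))
(array([0.52284998, 0.19966061]), np.float64(163.00698299056614), array([[-3.89194825e-05,  3.18603683e-04],
       [-2.89081703e-04, -1.00601960e-04],
       [ 2.73021176e-04, -1.04022894e-04],
       [ 5.49800093e-05, -1.13978829e-04]]))
[array([0.4265, 0.1688]), array([0.4601, 0.2793]), array([0.5855, 0.1198]), array([0.6192, 0.2308])]
```

Request:
play_rows --plan '[0, 0, 9, 0, -0.05, 0, 1, 0, 0, 18, 0.1314, -0.3921, 0, 1, 0, 0, 24, 0.1314, -0.3921, 0, 1, 0, 0, 24, 0.1314, -0.3921, 0, 1, 0, 0, 24, 0.1314, -0.3921, 0, 1, 0, 0, 24, 0.1314, -0.3921, 0, 1, 0, 0, 24, 0.1314, -0.3921, 0, 1, 0, 0, 24, 0.1314, -0.3921, 0, 1, 0, 0, 24, 0.1314, -0.3921, 0, 1]'

```text
clock: 3.15
position: [0.2605, -0.1268, 0.2805]
ee_rot: [0.373, 0.928, 0.0, 0.0]
ft_force: [-0.9, -0.2, -0.6]
grip_width: 1.001
grasp_force: 0.0
```

The socket fit is good, with 0.3 mm residuals. I had the signs of that last move wrong, so I'm correcting it now. It happened well above everything on the table.

Request:
play_rows --plan '[0, 0, -10, -0.06, 0.027, 0, 1, 0, 0, -20, -0.11, 0.054, 0, 1, 0, 0, -30, -0.16, 0.08, 0, 1, 0, 0, -40, -0.2, 0.1, 0, 1, 0, 0, -50, -0.237, 0.109, 0, 1, 0, 0, -50, -0.237, 0.109, 0, 1, 0, 0, -50, -0.237, 0.109, 0, 1, 0, 0, -50, -0.237, 0.109, 0, 1]'

```text
clock: 4.15
position: [0.5077, -0.2103, 0.2807]
ee_rot: [-0.054, 0.999, 0.0, 0.0]
ft_force: [0.3, -0.6, -0.7]
grip_width: 0.998
grasp_force: 0.0
```

Run:
```python
from h import *
import json
w=viewer.camera_model("wrist");im=snap("wrist","w2.png")
json.dump({k:np.array(v).tolist() for k,v in w.items()},open("w2.json","w"))
o=status.get_obs();print(o["position"],o["ee_rot"],o["joint_velocities"].round(3),o["clock"])
print([np.round(proj(w,p),0) for p in [(.5044,-.2128,.097)]])
```

```text
[ 0.50769283 -0.21034922  0.2807704 ] [-5.45818263e-02  9.98509147e-01  2.70853513e-04  4.83471763e-04] [ 0.     0.004  0.001 -0.005 -0.002 -0.     0.006] 4.2
[array([252., 170.])]
```

View pics/w2.png

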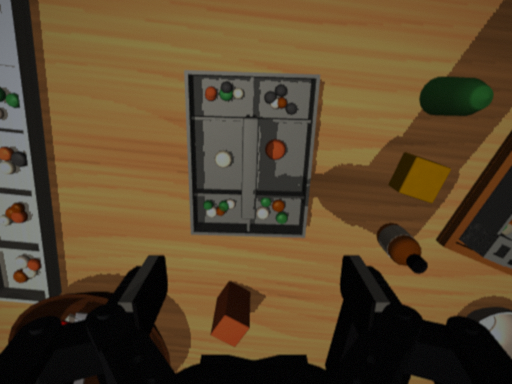

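The tray rim corners are at about (187,72), (319,76), (303,237) and (192,234), and the handle runs from (250,118) to (248,220). I'll zoom in on the corners.

Run:
```python
from h import *
im=cv2.imread("pics/w2.png")
c=[cv2.resize(im[v-12:v+12,u-12:u+12],(264,264),interpolation=cv2.INTER_NEAREST) for u,v in[(188,74),(317,77),(250,118),(193,233),(302,235),(249,219)]]
cv2.imwrite("pics/m2.png",np.vstack([np.hstack(c[:3]),np.hstack(c[3:])]))
```

```text
(no output)
```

View pics/m2.png

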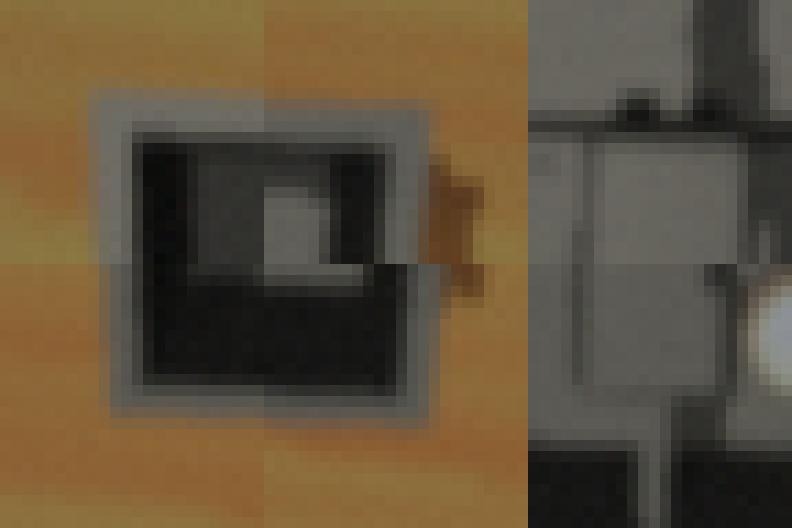

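Run:
```python
from h import *
import json
w=json.load(open("w2.json"))
S=np.array([[1,1],[1,-1],[-1,1],[-1,-1]])
for n,px,z,M in[("rim",[(183.95,70.1),(319.6,74.0),(190.5,234.2),(304.8,237.0)],.048,S*[.1,.075]),("handle",[(244,118.2),(257,118.2),(242.3,217.5),(253.8,217.5)],.097,S*[.055,.008])]:
    c,a,r=fit(w,px,z,M);print(n,c.round(4),a.round(2),(r*1e3).round(1).tolist())
o=status.get_obs();print("tool angle",np.degrees(2*np.arctan2(o["ee_rot"][1],o["ee_rot"][0])))
```

```text
rim [ 0.506  -0.2153] -175.37 [[0.4, 0.5], [0.3, -0.3], [-0.3, -0.0], [-0.4, -0.2]]
handle [ 0.5053 -0.2152] -175.36 [[1.4, 1.7], [1.3, -1.4], [-1.3, 1.5], [-1.4, -1.8]]
tool angle 186.25772730009112
```

Request:
play_rows --plan '[0, 0, 1.6, 0.0022, -0.0048, 0.05, 1, 0, 0, 1.6, 0.0022, -0.0048, 0.1, 1, 0, 0, 1.6, 0.0022, -0.0048, 0.15, 1, 0, 0, 1.6, 0.0022, -0.0048, 0.18, 1, 0, 0, 1.6, 0.0022, -0.0048, 0.195, 1, 0, 0, 1.6, 0.0022, -0.0048, 0.2007, 1, 0, 0, 1.6, 0.0022, -0.0048, 0.2007, 1, 0, 0, 1.6, 0.0022, -0.0048, 0.2007, 1]' --squeeze 60

```text
clock: 5.2
position: [0.5072, -0.2159, 0.0807]
ee_rot: [-0.041, 0.999, -0.0, 0.001]
ft_force: [-0.1, 0.0, -0.8]
grip_width: 1.002
grasp_force: 0.0
```

Run:
```python
from h import *
w=viewer.camera_model("wrist");im=snap("wrist","w3.png");cv2.imwrite("pics/w3b.png",im[:,:,::-1])
```

```text
(no output)
```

View pics/w3.png

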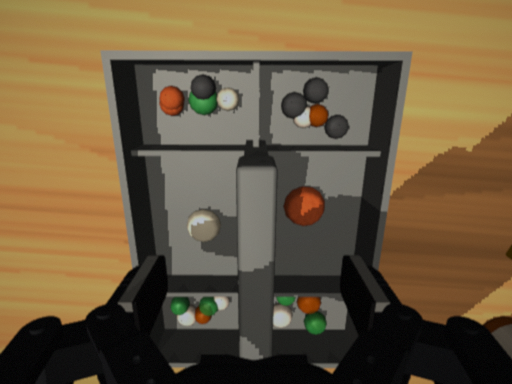

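The open fingers (inner edges near u=165 and 343) straddle the handle at u≈256, and the tray is square to the tool. Closing now, then lifting.

Request:
play_rows --plan '[0, 0, 0, 0, 0, 0, 0.1, 0, 0, 0, 0, 0, 0, 0.1, 0, 0, 0, 0, 0, 0, 0.1, 0, 0, 0, 0, 0, 0, 0.1, 0, 0, 0, 0, 0, 0, 0.1, 0, 0, 0, 0, 0, 0, 0.1, 0, 0, 0, 0, 0, 0, 0.1]' --squeeze 70

```text
clock: 6.12
position: [0.5065, -0.2156, 0.0796]
ee_rot: [-0.041, 0.999, 0.0, 0.0]
ft_force: [-1.2, 2.1, 1.7]
grip_width: 0.177
grasp_force: 68.2
```

Request:
play_rows --plan '[0, 0, 0, 0, 0, -0.004, 0.1, 0, 0, 0, 0, 0, -0.012, 0.1, 0, 0, 0, 0, 0, -0.025, 0.1, 0, 0, 0, 0, 0, -0.04, 0.1, 0, 0, 0, 0, 0, -0.058, 0.1, 0, 0, 0, 0, 0, -0.076, 0.1, 0, 0, 0, 0, 0, -0.094, 0.1, 0, 0, 0, 0, 0, -0.112, 0.1, 0, 0, 0, 0, 0, -0.13, 0.1, 0, 0, 0, 0, 0, -0.145, 0.1, 0, 0, 0, 0, 0, -0.155, 0.1, 0, 0, 0, 0, 0, -0.16, 0.1, 0, 0, 0, 0, 0, -0.16, 0.1]'

```text
clock: 7.75
position: [0.5065, -0.2157, 0.2395]
ee_rot: [-0.041, 0.999, 0.0, -0.0]
ft_force: [-0.0, -0.3, -5.8]
grip_width: 0.171
grasp_force: 68.4
```

Run:
```python
from h import *
import json
w=viewer.camera_model("wrist");im=snap("wrist","w4.png")
o=status.get_obs();print(o["position"],o["ee_rot"],o["ft_force"],o["torque"],o["clock"],np.degrees(2*np.arctan2(o["ee_rot"][1],o["ee_rot"][0])))
json.dump([{k:np.array(v).tolist() for k,v in w.items()},o["position"].tolist(),o["ee_rot"].tolist()],open("w4.json","w"))
```

```text
[ 0.50635774 -0.2156701   0.23917367] [-4.09630060e-02  9.99160617e-01  9.83090230e-05 -2.88910755e-04] [ 0.11154516 -0.45433517 -5.88896506] [-0.00243858 -0.12125912  0.05996842] 7.8 184.69532866716585
```

View pics/w4.png

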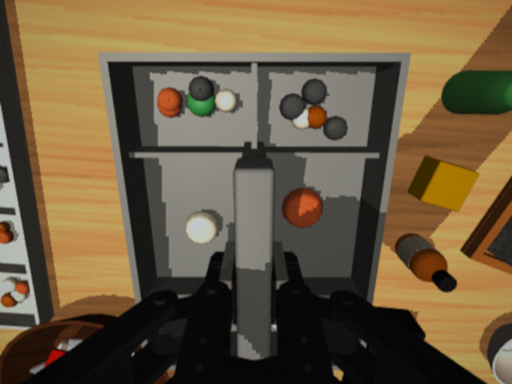

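The tray is held level and square to the tool, with both stones inside. Carrying it over the cradle.

Request:
play_rows --plan '[0, 0, 0.3, -0.001, 0.006, 0, 0.1, 0, 0, 1, -0.002, 0.02, 0, 0.1, 0, 0, 2, -0.005, 0.042, 0, 0.1, 0, 0, 4, -0.009, 0.072, 0, 0.1, 0, 0, 6, -0.013, 0.107, 0, 0.1, 0, 0, 8, -0.018, 0.145, 0, 0.1, 0, 0, 10, -0.023, 0.184, 0, 0.1, 0, 0, 12, -0.027, 0.223, 0, 0.1, 0, 0, 14, -0.032, 0.262, 0, 0.1, 0, 0, 16, -0.037, 0.301, 0, 0.1, 0, 0, 18, -0.042, 0.337, 0, 0.1, 0, 0, 19.5, -0.046, 0.367, 0, 0.1, 0, 0, 20.7, -0.048, 0.39, 0, 0.1, 0, 0, 21.4, -0.05, 0.405, 0, 0.1, 0, 0, 21.7, -0.0507, 0.4121, 0.01, 0.1, 0, 0, 21.7, -0.0507, 0.4121, 0.03, 0.1, 0, 0, 21.7, -0.0507, 0.4121, 0.05, 0.1, 0, 0, 21.7, -0.0507, 0.4121, 0.065, 0.1, 0, 0, 21.7, -0.0507, 0.4121, 0.072, 0.1, 0, 0, 21.7, -0.0507, 0.4121, 0.074, 0.1]'

```text
clock: 10.3
position: [0.5234, 0.1989, 0.1654]
ee_rot: [0.148, 0.989, -0.0, -0.0]
ft_force: [-1.5, 0.7, -5.1]
grip_width: 0.178
grasp_force: 68.6
```

Request:
play_rows --plan '[0, 0, 0, 0, 0, 0, 0.1, 0, 0, 0, 0, 0, 0, 0.1]'

```text
clock: 10.55
position: [0.5237, 0.1993, 0.1663]
ee_rot: [0.148, 0.989, 0.0, 0.0]
ft_force: [-0.5, 0.9, -5.1]
grip_width: 0.177
grasp_force: 68.6
```

Run:
```python
from h import *
im=snap("wrist","w5.png")
o=status.get_obs();print(o["position"],o["ee_rot"],o["ft_force"],o["torque"],o["clock"]);a=2*np.arctan2(o["ee_rot"][1],o["ee_rot"][0]);print(np.degrees(a))
d=np.array([.5232,.1992])-o["position"][:2];x=np.array([np.cos(a),np.sin(a)]);y=np.array([-x[1],x[0]])*-1
print("dx dy",d@x,d@y, Ro.from_quat(o["ee_rot"]).as_matrix().round(4))
```

```text
[0.52358675 0.19925898 0.16614104] [1.47832475e-01 9.89012300e-01 3.09818232e-04 3.66743704e-04] [-0.26115798 -0.68013773 -5.45022986] [-0.0142215  -0.12556641 -0.03495677] 10.6
162.99732579233032
dx dy 0.0003525956036261946 -0.00016948938984692082 [[-9.563e-01  2.924e-01  8.000e-04]
 [ 2.924e-01  9.563e-01  5.000e-04]
 [-6.000e-04  7.000e-04 -1.000e+00]]
```

Request:
play_rows --plan '[0, 0, 0, 0.0003, -0.0002, 0.006, 0.1, 0, 0, 0, 0.0003, -0.0002, 0.012, 0.1, 0, 0, 0, 0.0003, -0.0002, 0.018, 0.1, 0, 0, 0, 0.0003, -0.0002, 0.021, 0.1, 0, 0, 0, 0.0003, -0.0002, 0.023, 0.1, 0, 0, 0, 0.0003, -0.0002, 0.024, 0.1, 0, 0, 0, 0.0003, -0.0002, 0.0245, 0.1, 0, 0, 0, 0.0003, -0.0002, 0.025, 0.1, 0, 0, 0, 0.0003, -0.0002, 0.0255, 0.1, 0, 0, 0, 0.0003, -0.0002, 0.026, 0.1, 0, 0, 0, 0.0003, -0.0002, 0.0265, 0.1, 0, 0, 0, 0.0003, -0.0002, 0.0265, 0.1]'

```text
clock: 12.1
position: [0.523, 0.199, 0.1391]
ee_rot: [0.148, 0.989, 0.0, -0.0]
ft_force: [0.2, -0.0, -6.1]
grip_width: 0.173
grasp_force: 68.5
```

Request:
play_rows --plan '[0, 0, 0, 0, 0, 0.0005, 0.1, 0, 0, 0, 0, 0, 0.001, 0.1, 0, 0, 0, 0, 0, 0.0015, 0.1, 0, 0, 0, 0, 0, 0.002, 0.1, 0, 0, 0, 0, 0, 0.002, 0.1]'

```text
clock: 12.72
position: [0.5229, 0.199, 0.137]
ee_rot: [0.148, 0.989, 0.0, -0.0]
ft_force: [0.1, -0.8, -5.5]
grip_width: 0.175
grasp_force: 68.6
```

No contact force 3.6 mm below post-top height, so the lugs are entering the sockets.

Request:
play_rows --plan '[0, 0, 0, 0, 0, 0.0006, 0.1, 0, 0, 0, 0, 0, 0.0012, 0.1, 0, 0, 0, 0, 0, 0.0018, 0.1, 0, 0, 0, 0, 0, 0.0024, 0.1, 0, 0, 0, 0, 0, 0.003, 0.1, 0, 0, 0, 0, 0, 0.0035, 0.1, 0, 0, 0, 0, 0, 0.0035, 0.1]'

```text
clock: 13.6
position: [0.5229, 0.199, 0.1336]
ee_rot: [0.148, 0.989, 0.0, -0.0]
ft_force: [0.0, -0.9, -5.9]
grip_width: 0.173
grasp_force: 68.5
```

Request:
play_rows --plan '[0, 0, 0, 0, 0, 0.0005, 0.1, 0, 0, 0, 0, 0, 0.001, 0.1, 0, 0, 0, 0, 0, 0.0015, 0.1, 0, 0, 0, 0, 0, 0.002, 0.1, 0, 0, 0, 0, 0, 0.0025, 0.1, 0, 0, 0, 0, 0, 0.003, 0.1, 0, 0, 0, 0, 0, 0.003, 0.1]'

```text
clock: 14.48
position: [0.5229, 0.199, 0.1305]
ee_rot: [0.148, 0.989, 0.0, -0.0]
ft_force: [-0.0, 0.1, -6.6]
grip_width: 0.176
grasp_force: 68.6
```

Request:
play_rows --plan '[0, 0, 0, 0, 0, 0.0004, 0.1, 0, 0, 0, 0, 0, 0.0008, 0.1, 0, 0, 0, 0, 0, 0.0012, 0.1, 0, 0, 0, 0, 0, 0.0015, 0.1, 0, 0, 0, 0, 0, 0.0015, 0.1]'

```text
clock: 15.1
position: [0.5229, 0.1991, 0.1291]
ee_rot: [0.148, 0.989, 0.0, -0.0]
ft_force: [-0.7, -1.0, -5.6]
grip_width: 0.173
grasp_force: 68.5
```

Request:
play_rows --plan '[0, 0, 0, 0, 0, 0.0003, 0.1, 0, 0, 0, 0, 0, 0.0005, 0.1, 0, 0, 0, 0, 0, 0.0005, 0.1]'

```text
clock: 15.48
position: [0.523, 0.199, 0.1286]
ee_rot: [0.148, 0.989, 0.0, 0.0]
ft_force: [0.4, -0.9, -4.9]
grip_width: 0.173
grasp_force: 68.6
```

Request:
play_rows --plan '[0, 0, 0, 0, 0, 0.0002, 0.1, 0, 0, 0, 0, 0, 0.0004, 0.1, 0, 0, 0, 0, 0, 0.0004, 0.1]'

```text
clock: 15.85
position: [0.5231, 0.1991, 0.1286]
ee_rot: [0.148, 0.989, 0.0, 0.0]
ft_force: [-1.9, -1.1, 1.5]
grip_width: 0.176
grasp_force: 69.5
```

The tray seated exactly at the home height (TCP 0.1286), with the load carried by the lower tray. Releasing and retreating straight up.

Request:
play_rows --plan '[0, 0, 0, 0, 0, 0, 0.1, 0, 0, 0, 0, 0, 0, 0.1, 0, 0, 0, 0, 0, 0, 0.3, 0, 0, 0, 0, 0, 0, 0.5, 0, 0, 0, 0, 0, 0, 1, 0, 0, 0, 0, 0, 0, 1, 0, 0, 0, 0, 0, 0, 1, 0, 0, 0, 0, 0, 0, 1, 0, 0, 0, 0, 0, 0, 1]' --squeeze 20

```text
clock: 16.98
position: [0.523, 0.199, 0.1282]
ee_rot: [0.148, 0.989, 0.0, -0.0]
ft_force: [-0.5, -0.5, 0.5]
grip_width: 1.0
grasp_force: 0.0
```

Request:
play_rows --plan '[0, 0, 0, 0, 0, -0.005, 1, 0, 0, 0, 0, 0, -0.02, 1, 0, 0, 0, 0, 0, -0.045, 1, 0, 0, 0, 0, 0, -0.08, 1, 0, 0, 0, 0, 0, -0.12, 1, 0, 0, 0, 0, 0, -0.15, 1, 0, 0, 0, 0, 0, -0.15, 1, 0, 0, 0, 0, 0, -0.15, 1]'

```text
clock: 17.98
position: [0.5228, 0.1989, 0.2782]
ee_rot: [0.148, 0.989, 0.0, -0.0]
ft_force: [0.1, 0.2, -0.5]
grip_width: 1.002
grasp_force: 0.0
```

Run:
```python
from h import *
a=snap("wrist","w6.png")
o=status.get_obs();print(o["position"],o["ft_force"],o["grip_width"],o["clock"])
```

```text
[0.52260166 0.19885203 0.27765611] [-0.91125258  0.40696024 -0.52222838] 0.9972945159983361 18.025
```

View pics/w6.png

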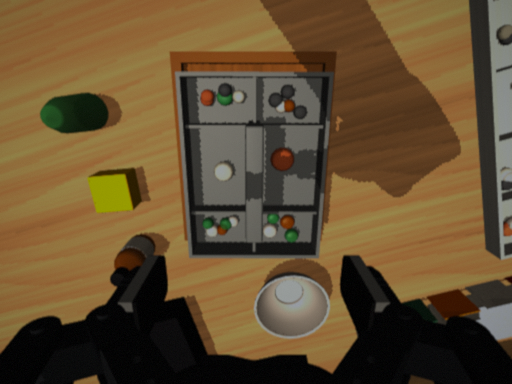

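The tray sits level and square on the lower tray, with its rim from (177,72) to (320,257). Both stones are inside and the neighbouring goods stand where they were, so I'm handing in.

```bash
python3 -c "
from workcell import manip
print(manip.hand_in())"
```

```text
the job is handed in; nothing more can be done
None
```

I stacked the loose tray on the lower tray in the cradle, with all four lugs down at home height and both stones inside; I let go and handed the job in at about 18 s, but the hand-in returned no verdict.

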